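# Angle a tube offcut past the post into the stock bay

### The job

Push the loose aluminium bar along the bench into the blue stock bay: angle it so that its orange end goes in behind the yellow post first, then push the black end round until the bar lies fully home, with its whole length against the back fence between the two cheeks. Push it with the fingers and keep it flat on the bench: never lift or carry it. Leave the crucible, the brass nozzle and the rubber stopper where they stand.

Things in the scene. Friction and masses are not known exactly. Their poses are not given: they have to be found in the camera images.
- bar: Loose length of square aluminium tube (0.25 kg), 25 mm wide, 25 mm high, 160 mm long, lying flat on the bench. Its y axis runs along its length: the end at +y carries an orange plug (the end farther from the robot at the start), the end at -y a black plug. Origin: centre of its underside, z up.
- bar_orange_end (a point): Centre of the bar's end face with the orange plug, 80 mm from the bar's middle along its +y, half-way up the bar.
- bar_black_end (a point): Centre of the bar's end face with the black plug, 80 mm from the bar's middle along its -y, half-way up the bar.
- stock_bay: Blue stock bay fixed to the bench: back fence and two cheeks, 40 mm high, 6 mm thick, open towards the robot's left, no floor. Origin: on the bench, middle of the fence's inner face; x points into the fence (inside is at negative x), y along it, away from the robot, z up. Cheeks: inner faces at y = +97 and -97 mm, from the fence to x = -45 mm. A post stands before the far (+y) part of the opening (post).
- post (a point): Yellow post with black top, 24 mm in diameter, 60 mm high, fixed, part of the bay; this point is on its axis, 30 mm up, at x = -74, y = +47 mm in the bay's frame. Clear gaps: post to back fence 62 mm; post to near (-y) cheek 132 mm along y (less than the bar's length); post to far (+y) cheek 38 mm along y.
- the_crucible: Bystander: small pale ceramic crucible, 50 mm wide at the rim and 42 mm high; origin at the centre of its underside.
- brass_nozzle: Bystander: brass nozzle 18x15x40 mm, standing upright; origin at the centre of its underside.
- rubber_stopper: Bystander: black rubber stopper, 29 mm across and 28 mm high; origin at the centre of its underside.

How it is judged:
By the outcome, as a careful person would: the job done as asked, in the order asked, and still so for the second after the job is handed in, with the robot touching nothing.
It also fails if it takes over 51 s, if anything falls off the work surface, if the arm or the gripper's body presses on something with over 40 N, if the wrist force passes 120 N, or if a joint passes its speed limit or range.

### The arm

A 6-joint arm with a two-finger parallel gripper is mounted at the origin on a cart in front of the work surface, level with it; the furniture and walls round the work are solid. World frame = base frame: x ahead of the robot, y to its left, z up, the work surface at z = 0. Lengths are in mm, angles in rad, forces in N, time in s.
With the tool pointing down it reaches from about 350 to 775 mm from the base axis. Payload 7.3 kg.
Tool frame: the origin (TCP) lies on the centre line of the jaws, within the pads' length; the fingertips stand 22 mm ahead of it and the grasp point (between the pads) lies 3 mm ahead of it; z points along the fingers, y is the direction in which the jaws open and shut (so a half turn about z gives the same grasp; the last joint's range is limited). The gripper opens to 92 mm and grips with 3 to 60 N. Pads are 19 mm wide; open, the fingers measure 130 mm over their backs; the gripper's body (75 mm by 190 mm) begins 47 mm behind the grasp point.
Start: joints at [1.079, 0.342, 1.524, -0, 1.275, -0.146], TCP at [177.934, 493.946, 248.741] pointing down, gripper open.
Joint ranges: [-2.53, 2.53], [-0.77, 2.02], [0.04, 2.7], [-1, 4.14], [0.28, 2.66], [-3.11, 3.11]. Speed limits (rad/s): [2.57, 2.57, 3.14, 3.14, 3.14, 3.14].

### API

Orientations are given as [roll, pitch, yaw] about the fixed x, y, z axes, in that order (R = Rz(yaw) Ry(pitch) Rx(roll)).
In Python, from plant import bot gives the robot as it stands.
- The arm moves only by the tool play_rows, never from a script. Its argument "moves" is one flat list of numbers, 5 for each row, row after row: the closure in counts, from 0 (fully open) to 255 (shut), then the shift along the tool's x, y, z in mm, then the turn about the tool's z in degrees. A call has 1 to 8 rows; each row is the pose to reach, as a shift and turn from the pose commanded when the call began, along the tool's axes at that moment; what a row does not reach only later rows make up. A row lasts 1/12 s, in which the tool goes at most 41.7 mm and 7.16 degrees, less where a joint would pass 70% of its speed; a pose out of reach is approached as far as the arm can. A call with a gripper value outside its range is refused whole. The fingers move at their own pace and stop on an object; the grip force is fixed at half the most. Time passes only in rows, so rows that repeat a pose let the fingers close. It gives the time, the measured TCP pose, the force and the opening at its end, in the units of the state.
- bot.get_obs(): the state, without advancing time (a new reading comes with each control period).
- bot.capture(name): name is "scene" or "top"; returns a dict with "color" (480x640x3 uint8, red, green, blue), "fx", "fy", "cx", "cy" (pixels), "world_to_cam" (4x4, takes a point from world to camera coordinates). Camera axes: x right, y down, z forward; pixel columns grow to the right and rows downward; lengths in mm; the calibration is good to about 2 mm. A picture is of the moment at which its call begins. There is no depth.
- bot.close_job(): hands the job in, once; it reports no verdict.
The state is a dict: "time": time; "joint_positions": joint angles; "dq": joint speeds; "tau": joint torques, N m; "tool_pos": TCP position; "tcp_rot": TCP orientation; "contact_force": force on the tool from outside, world axes, zero at the start; "moment": the same for the moment, N m; "grip_width": finger opening in mm.
Only numpy, scipy, OpenCV 4.12 (cv2) and the standard library are available. Lean on these libraries where they do the work, as an engineer would, in place of code of your own. Each camera call takes 0.05 s, during which the arm holds its last target.

## Working session

There is one attempt and no reset: what is moved stays moved. The work goes in short steps, Python scripts to look and compute and a tool call to move; the robot and the scene stay as the last step left them, time stands still between calls to the robot, and variables do not carry over. Pictures are saved under pics/ and viewed, and the job is handed in when it is done.

Besides the shell and the picture viewer there is one more tool, called after "Emit:" by a JSON object that holds its "fn" and its "kwargs", one argument or row to a line. play_rows: Moves the arm, as the interface text tells. Its arguments: {"type":"object","properties":{"moves":{"type":"array","items":{"type":"number"}}},"required":["moves"]}

```bash
mkdir -p pics; cat > h.py <<'E'
import numpy as np, cv2
from plant import bot
def snap(n,f):
    c=bot.capture(n); im=np.array(c["color"]); cv2.imwrite(f"pics/{f}.png",cv2.cvtColor(im,cv2.COLOR_RGB2BGR)); return c,im
def ray(c,u,v,z):
    T=np.array(c["world_to_cam"]);R=T[:3,:3];o=-R.T@T[:3,3]
    d=R.T@np.array([(u-c["cx"])/c["fx"],(v-c["cy"])/c["fy"],1]); return o+d*(z-o[2])/d[2]
def proj(c,p):
    T=np.array(c["world_to_cam"]);q=T[:3,:3]@np.array(p,float)+T[:3,3]; return c["fx"]*q[0]/q[2]+c["cx"],c["fy"]*q[1]/q[2]+c["cy"]
E
python3 - <<'E'
from h import *
print(bot.get_obs())
for n in("scene","top"):
    c,_=snap(n,n+"0"); T=np.array(c["world_to_cam"]);print(n,c["fx"],-T[:3,:3].T@T[:3,3],T[2,:3])
E
```

```text
{'time': 0.0, 'joint_positions': array([ 1.07901232e+00,  3.42703953e-01,  1.52502439e+00, -3.86630587e-05,
        1.27540632e+00, -1.45996325e-01]), 'dq': array([0.00058781, 0.001033  , 0.00099861, 0.00013096, 0.00025453,
       0.00056687]), 'tau': array([ 9.58351229e-04, -4.31240237e+01, -2.44220424e+01,  7.17751589e-02,
        5.58860635e-02, -1.18390453e-04]), 'tool_pos': array([177.74793181, 493.58912581, 248.05211331]), 'tcp_rot': array([-3.14006168e+00, -1.87749972e-04,  2.79581611e+00]), 'contact_force': array([ 0.17346422, -0.45493219, -0.06867331]), 'moment': array([-0.00114518, -0.02899781,  0.01621788]), 'grip_width': 91.98481815262419}
scene 520.8850588151896 [ 190.58740588 -718.78247465  503.74248049] [ 0.42071614  0.73286443 -0.53470333]
top 468.32591350267904 [475.58858192 -95.37139998 896.15564379] [ 0.07001671  0.01680219 -0.9974043 ]
```

```bash
ls . pics
```

```text
.:
h.py
pics

pics:
scene0.png
top0.png
```

View pics/scene0.png

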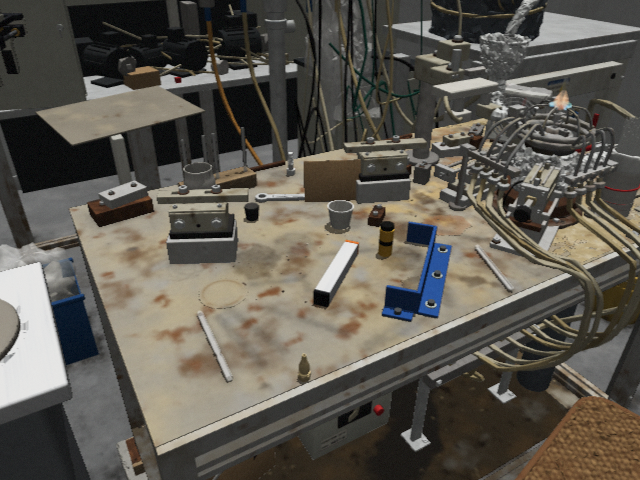

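View pics/top0.png

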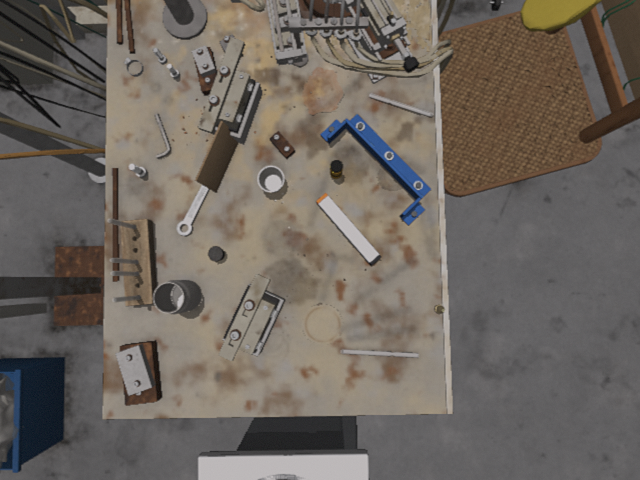

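The scene view shows the bar at about (337,273), orange end far, with the bay at (430,270) and the post at (386,240). The top view has the bar from (321,199) orange to (377,260) black, the post at (336,168), the fence from (352,120) to (425,190), the crucible at (271,180), the stopper at (217,254) and the nozzle at (439,309).

```bash
python3 - <<'E'
from h import *
c,im=snap("top","top1")
cv2.imwrite("pics/top1z.png",cv2.resize(cv2.cvtColor(im[100:280,250:450],cv2.COLOR_RGB2BGR),None,fx=4,fy=4,interpolation=cv2.INTER_CUBIC)[:600])
cv2.imwrite("pics/top1z.png",cv2.resize(cv2.cvtColor(im[105:275,250:450],cv2.COLOR_RGB2BGR),None,fx=3.5,fy=3.5,interpolation=cv2.INTER_CUBIC))
for n,(u,v) in dict(crucible=(271,180),stopper=(217,254),nozzle=(439,309),brown=(282,145),edge=(443,250),vise=(255,315),vise2=(280,295)).items(): print(n,ray(c,u,v,20).round())
hsv=cv2.cvtColor(im,cv2.COLOR_RGB2HSV)
m=((hsv[...,0]>105)&(hsv[...,0]<125)&(hsv[...,1]>150)&(hsv[...,2]>60)).astype(np.uint8)
m[:,:300]=0
cs,_=cv2.findContours(m,cv2.RETR_EXTERNAL,cv2.CHAIN_APPROX_NONE)
for k in cs:
  if cv2.contourArea(k)>60: print("blue",cv2.contourArea(k),cv2.boundingRect(k))
w=((hsv[...,1]<40)&(hsv[...,2]>150)).astype(np.uint8); w[:180]=0;w[270:]=0;w[:,:310]=0;w[:,385:]=0
k=max(cv2.findContours(w,cv2.RETR_EXTERNAL,cv2.CHAIN_APPROX_NONE)[0],key=cv2.contourArea)
r=cv2.minAreaRect(k);print("white",r,[ray(c,*p,25).round(1) for p in cv2.boxPoints(r)])
E
```

```text
crucible [663.  10.  20.]
stopper [525. 113.  20.]
nozzle [ 414. -298.   20.]
brown [730. -12.  20.]
edge [ 523. -310.   20.]
vise [410.  43.  20.]
vise2 [446.  -4.  20.]
blue 1564.0 (321, 115, 109, 110)
white ((348.6484680175781, 228.1713104248047), (77.6848373413086, 13.45126724243164), 49.08561706542969) [array([616. , -78.8,  25. ]), array([632.3, -98.2,  25. ]), array([ 519.8, -190.3,   25. ]), array([ 503.9, -171. ,   25. ])]
```

View pics/top1z.png

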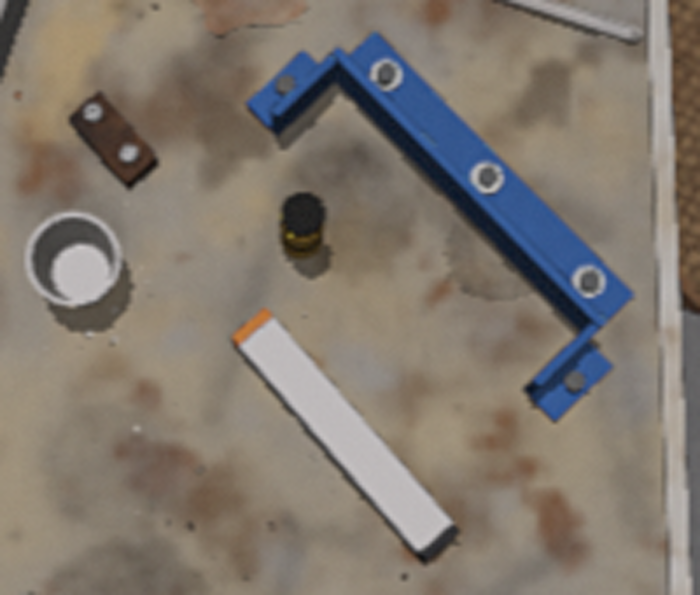

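The zoomed top view shows the bay's fence running diagonally from (340,60) to (600,320), the near cheek at (560,360), the far cheek at (305,95) and the post top at (303,212). I'll zoom in to measure the bay.

```bash
python3 - <<'E'
from h import *
im=cv2.imread("pics/top1.png")
z=im[110:185,315:390]; cv2.imwrite("pics/za.png",cv2.resize(z,None,fx=8,fy=8,interpolation=cv2.INTER_CUBIC))
z=im[165:235,370:440]; cv2.imwrite("pics/zb.png",cv2.resize(z,None,fx=8,fy=8,interpolation=cv2.INTER_CUBIC))
E
```

```text
(no output)
```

View pics/za.png

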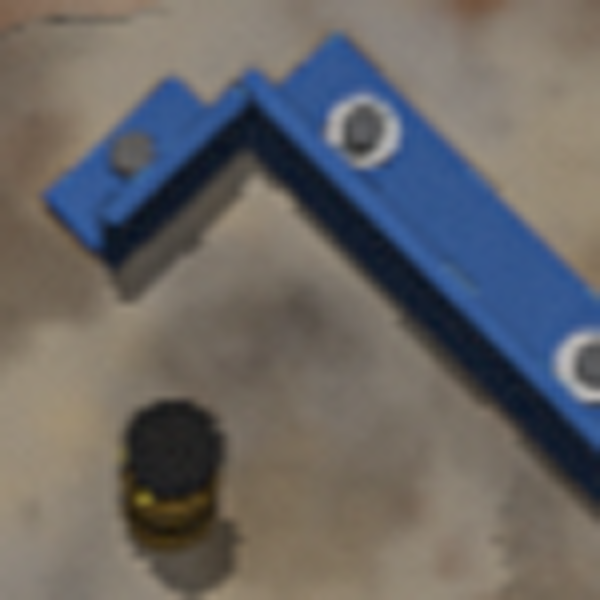

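View pics/zb.png

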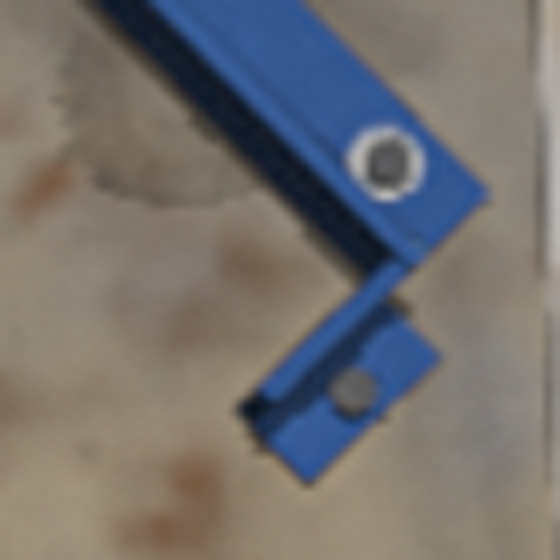

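The zooms give these points:
- Fence inner top corners: (252,103) in the first zoom and (386,260) in the second.
- Post top centre: (175,448) in the first zoom.
- Far cheek tip, inner top: about (110,232) in the first zoom.

```bash
cat > bay.py <<'E'
from h import *
def A(u,v): return 315+(u+.5)/8-.5,110+(v+.5)/8-.5
def B(u,v): return 370+(u+.5)/8-.5,165+(v+.5)/8-.5
c=bot.capture("top")
P=lambda p,z: ray(c,*p,z)[:2]
f=P(A(252,103),40); n=P(B(386,260),40)
print("far/near",f,n,np.linalg.norm(f-n))
yb=(f-n)/np.linalg.norm(f-n); xb=np.array([yb[1],-yb[0]])
o=(f+n)/2
print("yaw of bay y",np.arctan2(yb[1],yb[0]),"x",xb,"o",o)
L=lambda w:(np.dot(w-o,xb).round(1),np.dot(w-o,yb).round(1))
print("post",P(A(175,448),60),L(P(A(175,448),60)))
print("post base low",L(P(A(170,547),0)))
for q in [(400,318),(480,400),(300,208)]: print("fence bot",L(P(A(*q),0)))
for q in [(245,165),(355,275)]: print("fence bot",L(P(B(*q),0)))
for q in [(110,232)]: print("far tip",L(P(A(*q),40)))
for q in [(262,388)]: print("near tip",L(P(B(*q),40)))
for w in [(616. , -78.8),(632.3, -98.2), (519.8, -190.3),(503.9,-171. )]: print("bar white",L(np.array(w)))
E
python3 bay.py
python3 - <<'E'
from h import *
im=cv2.imread("pics/top1.png")
z=im[190:270,312:392]; cv2.imwrite("pics/zc.png",cv2.resize(z,None,fx=7,fy=7,interpolation=cv2.INTER_CUBIC))
E
```

```text
far/near [ 764.35505737 -134.19957463] [ 620.7487472  -262.59117647] 192.63222924650955
yaw of bay y 0.7295195378953183 x [ 0.66651153 -0.74549472] o [ 692.55190228 -198.39537555]
post [ 678.37157926 -113.95204951] (np.float64(-72.4), np.float64(45.7))
post base low (np.float64(-79.2), np.float64(38.7))
fence bot (np.float64(-0.0), np.float64(41.6))
fence bot (np.float64(0.2), np.float64(13.7))
fence bot (np.float64(1.0), np.float64(78.1))
fence bot (np.float64(1.6), np.float64(-56.6))
fence bot (np.float64(2.4), np.float64(-94.0))
far tip (np.float64(-45.0), np.float64(96.6))
near tip (np.float64(-41.2), np.float64(-98.3))
bar white (np.float64(-140.2), np.float64(22.6))
bar white (np.float64(-114.9), np.float64(21.9))
bar white (np.float64(-121.2), np.float64(-123.4))
bar white (np.float64(-146.2), np.float64(-122.4))
```

View pics/zc.png

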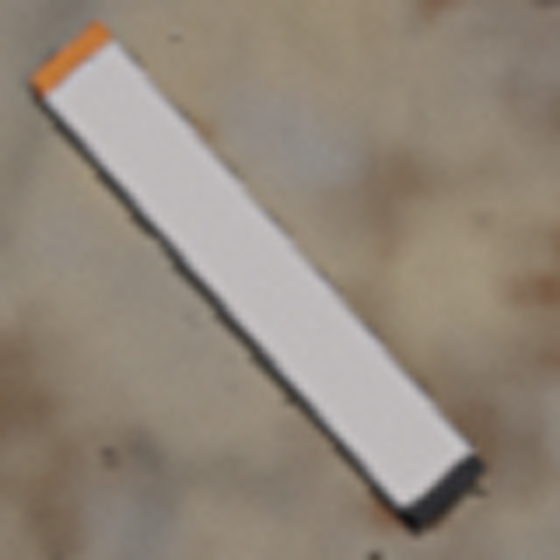

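```bash
cat > fr.py <<'E'
from h import *
yaw=0.7295; o=np.array([692.5,-198.4]); yb=np.array([np.cos(yaw),np.sin(yaw)]); xb=np.array([yb[1],-yb[0]])
L=lambda w:np.array([np.dot(np.array(w)[:2]-o,xb),np.dot(np.array(w)[:2]-o,yb)])
W=lambda l:o+l[0]*xb+l[1]*yb
def state():
    s=bot.get_obs(); y=s["tcp_rot"][2]; print("t%.2f bay"%s["time"],L(s["tool_pos"]).round(1),"z%.1f yawdeg %.1f relbay %.1f F"%(s["tool_pos"][2],np.degrees(y),np.degrees(y)-131.8),s["contact_force"].round(1),"w%.0f"%s["grip_width"]);return s
def go(l,z,rel):
    # target TCP in bay coords, tool yaw rel to (tool x=-X,tool y=+Y)
    s=state(); y=s["tcp_rot"][2]; d=W(l)-s["tool_pos"][:2]
    print("-> tool x %.1f y %.1f z %.1f turn %.1f"%(d@[np.cos(y),np.sin(y)],d@[np.sin(y),-np.cos(y)],s["tool_pos"][2]-z,np.degrees(y)-(131.8+rel)))
E
python3 - <<'E'
from fr import *
c=bot.capture("top")
q=lambda u,v:(312+(u+.5)/7-.5,190+(v+.5)/7-.5)
a=L(ray(c,*q(69,52),25));b=L(ray(c,*q(448,497),25));print(a,b,np.linalg.norm(a-b),(a+b)/2,np.degrees(np.arctan2(*(a-b))))
go((-172,8),100,0)
E
```

```text
[-127.61025372   27.12102311] [-135.50840609 -128.83270275] 156.15359560721424 [-131.5593299   -50.85583982] 2.8992221862424477
t0.25 bay [-859.1   77.7] z248.4 yawdeg 160.2 relbay 28.4 F [-0.2  0.7  0.5] w92
-> tool x -571.3 y -388.0 z 148.4 turn 28.4
```

Emit:
{"fn": "play_rows", "kwargs": {
  "moves": [255,-35,-24,0,7,255,-70,-48,0,14,255,-105,-72,0,21,255,-140,-96,0,28.4,255,-175,-120,0,28.4,255,-210,-144,0,28.4,255,-245,-168,0,28.4,255,-280,-192,0,28.4]
}}

```text
time: 0.92
tool_pos: [373.3, 221.6, 248.9]
tcp_rot: [3.141, 0.0, 2.3]
contact_force: [1.0, 0.3, 0.2]
grip_width: 43.0
```

```bash
python3 -c "
from fr import *
go((-172,8),100,0)"
```

```text
t0.92 bay [-525.8   42. ] z248.9 yawdeg 131.8 relbay 0.0 F [1.  0.3 0.2] w43
-> tool x -353.8 y -34.0 z 148.9 turn 0.0
```

Emit:
{"fn": "play_rows", "kwargs": {
  "moves": [255,-40,-4,0,0,255,-80,-8,0,0,255,-120,-12,0,0,255,-160,-16,20,0,255,-200,-20,40,0,255,-240,-24,60,0,255,-280,-28,80,0,255,-310,-33,100,0]
}}

```text
time: 1.58
tool_pos: [552.5, -26.2, 152.2]
tcp_rot: [3.141, 0.001, 2.3]
contact_force: [0.3, -0.2, 0.0]
grip_width: 0.4
```

Emit:
{"fn": "play_rows", "kwargs": {
  "moves": [255,-20,0,20,0,255,-35,0,45,0,255,-39,0,48,0,255,-39,0,48,0]
}}

```text
time: 1.92
tool_pos: [576.4, -53.9, 102.9]
tcp_rot: [-3.139, -0.003, 2.299]
contact_force: [-0.2, 0.4, 0.8]
grip_width: 0.5
```

```bash
python3 -c "
from fr import *
go((-172,8),27,0)
snap('top','t2');snap('scene','s2')"
```

```text
t1.92 bay [-185.1    9.7] z102.9 yawdeg 131.7 relbay -0.1 F [-0.2  0.4  0.8] w0
-> tool x -13.1 y -1.7 z 75.9 turn -0.1
```

View pics/t2.png

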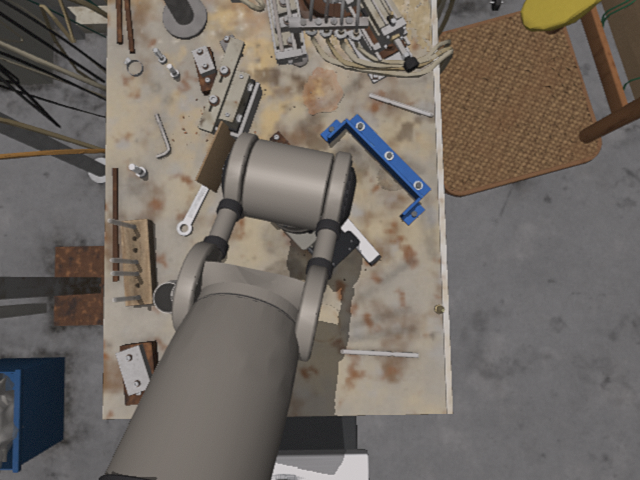

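The top view is mostly blocked by the arm over (290,200). The bar's black end (377,260) and the bay are still visible, and the bar hasn't moved.

Emit:
{"fn": "play_rows", "kwargs": {
  "moves": [255,0,0,25,0,255,0,-1,50,0,255,0,-2,70,0,255,0,-2,75,0,255,0,-2,75,0]
}}

```text
time: 2.43
tool_pos: [575.1, -53.7, 30.0]
tcp_rot: [-3.141, -0.001, 2.301]
contact_force: [-0.8, -1.4, -0.7]
grip_width: 0.6
```

```bash
python3 -c "
from fr import *
state()
snap('scene','s3')"
```

```text
t2.43 bay [-186.1    8.9] z30.0 yawdeg 131.8 relbay 0.0 F [-0.8 -1.4 -0.7] w1
```

View pics/s3.png

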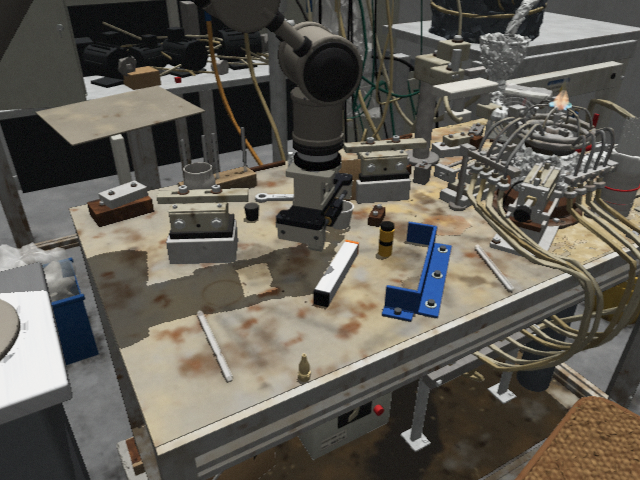

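The scene view shows the fingers behind the bar at about (300,240), and the bar is clear of them at (337,272). Next I push the orange half towards the fence.

Emit:
{"fn": "play_rows", "kwargs": {
  "moves": [255,-12,0,0,0,255,-24,0,0,0,255,-31,0,0,0,255,-38,0,0,0,255,-45,0,0,0,255,-52,0,0,0,255,-59,0,0,0,255,-66,0,0,0]
}}

```text
time: 3.15
tool_pos: [619.9, -104.3, 29.8]
tcp_rot: [3.142, -0.0, 2.3]
contact_force: [-1.3, 0.9, 0.3]
grip_width: 0.1
```

```bash
python3 -c "
from fr import *
state()
c,im=snap('scene','s4'); cv2.imwrite('pics/s4z.png',cv2.resize(cv2.cvtColor(im[190:340,270:470],cv2.COLOR_RGB2BGR),None,fx=4,fy=4))"
```

```text
t3.15 bay [-118.5    8.6] z29.8 yawdeg 131.8 relbay -0.0 F [-1.3  0.9  0.3] w0
```

View pics/s4z.png

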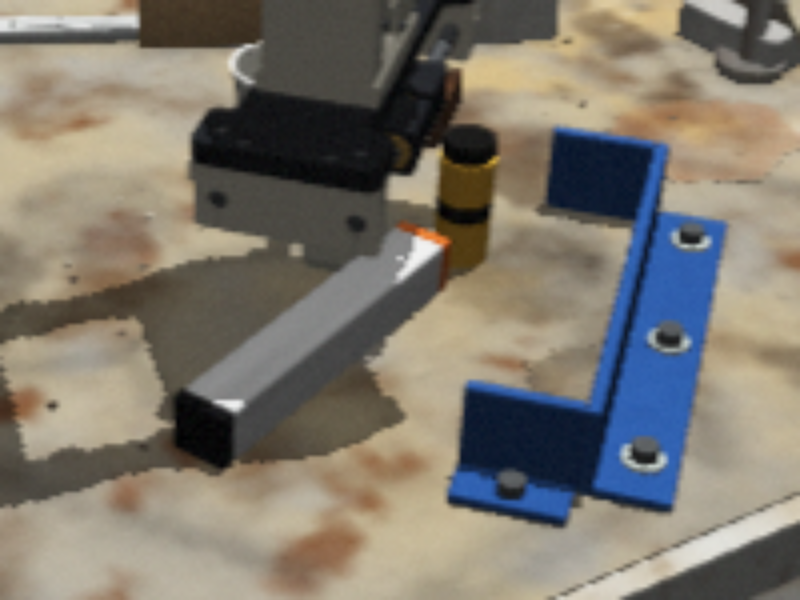

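The zoom shows the bar has turned: its black end's top edge runs from (176,400) to (238,408), and its orange end's top edge from (400,226) to (450,243), just in front of the post. I'll work out its pose.

```bash
cat >> fr.py <<'E'
def pose(c,ob,bl,z=25,f=4,off=(270,190)):
    q=lambda p:L(ray(c,off[0]+p[0]/f-.4,off[1]+p[1]/f-.4,z))
    o_=[q(p) for p in ob]; b_=[q(p) for p in bl]
    a=np.mean(o_,0);b=np.mean(b_,0);d=(a-b)/np.linalg.norm(a-b); th=np.arctan2(*d)
    cc=(a+b)/2;n=np.array([d[1],-d[0]])
    print("orange",a.round(1),"black",b.round(1),"len %.1f w %.1f %.1f c"%(np.linalg.norm(a-b),np.linalg.norm(np.subtract(*o_)),np.linalg.norm(np.subtract(*b_))),cc.round(1),"th %.1f dist to post %.1f along %.1f"%(np.degrees(th),(cc-[-73,46.5])@n,(cc-[-73,46.5])@d))
    return cc,th
E
python3 -c "
from fr import *
c=bot.capture('scene')
pose(c,[(400,226),(450,243)],[(176,400),(238,410)])
pt=np.array([-73,46.5]);print([ (4*(u-270),4*(v-190)) for u,v in [proj(c,[*W(pt),60])]])
"
```

```text
orange [-81.6  20.3] black [-133.  -122.9] len 152.1 w 24.0 24.1 c [-107.3  -51.3] th 19.7 dist to post 0.8 along -103.6
[(np.float64(462.27859451338077), np.float64(135.65574557165723))]
```

Emit:
{"fn": "play_rows", "kwargs": {
  "moves": [255,-5,-2,0,0,255,-10,-4,0,0,255,-15,-6,0,0,255,-20,-8,0,0,255,-25,-10,0,0,255,-30,-12,0,0,255,-35,-14,0,0,255,-35,-14,0,0]
}}

```text
time: 3.92
tool_pos: [632.9, -140.7, 29.7]
tcp_rot: [3.141, 0.001, 2.299]
contact_force: [-0.3, -0.1, -0.4]
grip_width: 0.6
```

```bash
python3 -c "
from fr import *
state()
c,im=snap('scene','s5'); cv2.imwrite('pics/s5z.png',cv2.resize(cv2.cvtColor(im[190:340,270:470],cv2.COLOR_RGB2BGR),None,fx=4,fy=4))"
```

```text
t3.92 bay [-82.8  -6. ] z29.7 yawdeg 131.7 relbay -0.1 F [-0.3 -0.1 -0.4] w1
```

View pics/s5z.png

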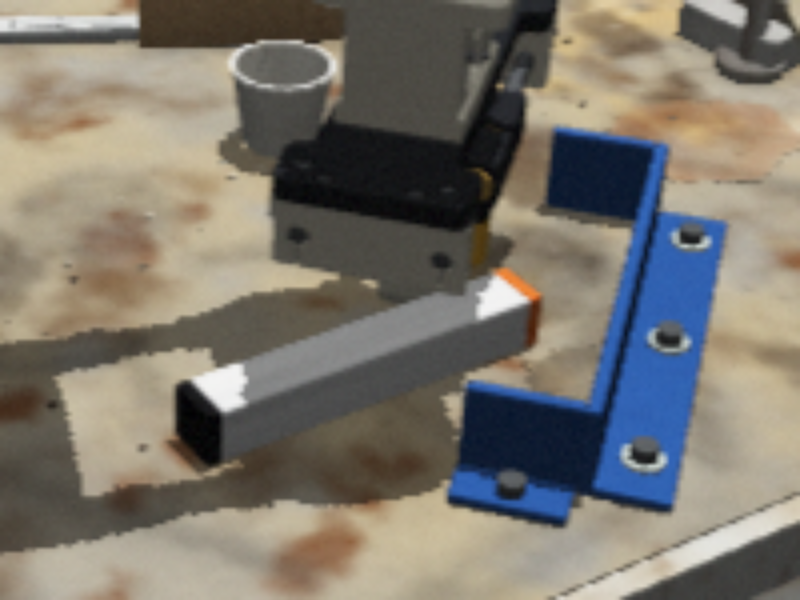

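Now the black end's top edge runs from (180,383) to (220,413), and the orange end's top edge from (497,270) to (540,295), already past the post.

```bash
python3 -c "
from fr import *
c=bot.capture('scene')
cc,th=pose(c,[(497,270),(540,297)],[(179,383),(221,412)])
print('finger axial',  (L(bot.get_obs()['tool_pos'])-cc)@[np.sin(th),np.cos(th)])
"
```

```text
orange [-37.   -3.7] black [-137.  -119.3] len 152.8 w 24.7 23.9 c [-87.  -61.5] th 40.9 dist to post 60.1 along -90.8
finger axial 44.38022557000856
```

Emit:
{"fn": "play_rows", "kwargs": {
  "moves": [255,11,10,0,0,255,22,8,0,7,255,33,-12,0,14,255,44,-36,0,21,255,55,-60,0,28,255,67,-78,0,35,255,67,-83,0,36,255,67,-83,0,36]
}}

```text
time: 4.68
tool_pos: [525.4, -144.4, 30.0]
tcp_rot: [-3.142, -0.0, 1.673]
contact_force: [1.0, 0.4, 0.2]
grip_width: 0.7
```

```bash
python3 -c "
from fr import *
state()
c,im=snap('scene','s6'); cv2.imwrite('pics/s6z.png',cv2.resize(cv2.cvtColor(im[190:340,270:470],cv2.COLOR_RGB2BGR),None,fx=4,fy=4))"
```

```text
t4.68 bay [-151.7  -88.6] z30.0 yawdeg 95.8 relbay -36.0 F [1.  0.4 0.2] w1
```

View pics/s6z.png

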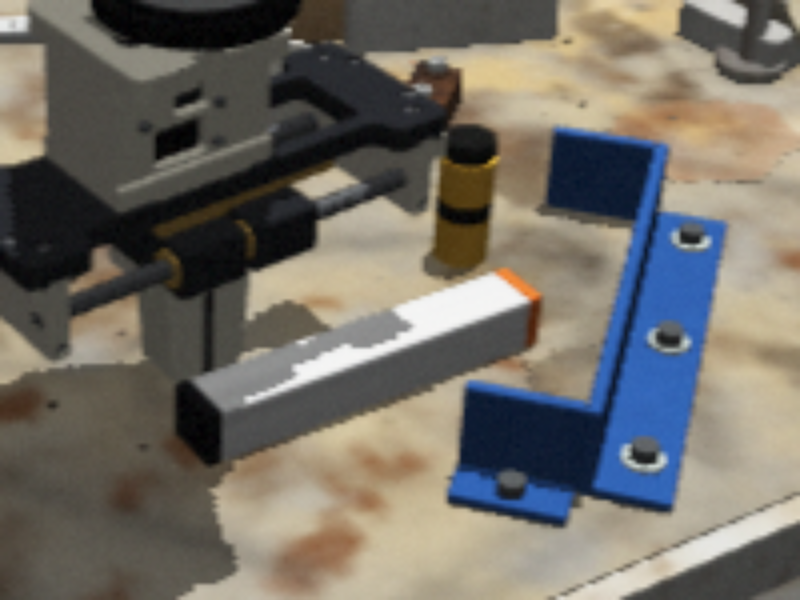

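The fingers are at (195,320) beside the black half of the bar, and the bar hasn't moved. I push this end towards the fence to reduce the angle.

Emit:
{"fn": "play_rows", "kwargs": {
  "moves": [255,-7,0,0,0,255,-13,0,0,0,255,-18,0,0,0,255,-23,0,0,0,255,-28,0,0,0,255,-32,0,0,0,255,-32,0,0,0]
}}

```text
time: 5.32
tool_pos: [529.4, -177.6, 29.6]
tcp_rot: [3.141, 0.0, 1.671]
contact_force: [0.8, 0.5, 0.4]
grip_width: 0.6
```

```bash
python3 -c "
from fr import *
state()
c,im=snap('scene','s7'); cv2.imwrite('pics/s7z.png',cv2.resize(cv2.cvtColor(im[190:340,270:470],cv2.COLOR_RGB2BGR),None,fx=4,fy=4))"
```

```text
t5.32 bay [-124.3 -107.7] z29.6 yawdeg 95.8 relbay -36.0 F [0.8 0.5 0.4] w1
```

View pics/s7z.png

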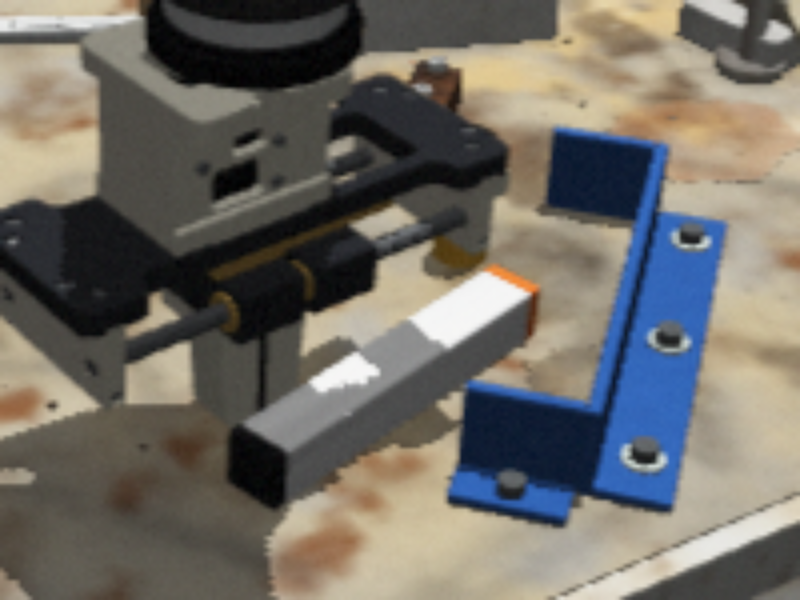

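Top edges now: black end (231,428) to (288,450), orange end (487,266) to (538,290).

```bash
python3 -c "
from fr import *
c=bot.capture('scene')
cc,th=pose(c,[(487,266),(538,291)],[(231,428),(288,451)])
d=np.array([np.sin(th),np.cos(th)]);n=np.array([d[1],-d[0]])
print('start pt',cc-d*(80+19+15))
go(cc-d*(80+19+15)-n*40,30,-30); go(cc-d*(80+19+15),30,-30)
"
```

```text
orange [-40.   -0.9] black [-108.3 -136.5] len 151.8 w 26.1 24.6 c [-74.2 -68.7] th 26.7 dist to post 50.8 along -103.4
start pt [-125.47900734 -170.51812419]
t5.42 bay [-124.9 -107.4] z29.6 yawdeg 95.8 relbay -36.0 F [0.8 0.  0.1] w1
-> tool x 2.8 y -57.8 z -0.4 turn -6.0
t5.42 bay [-124.9 -107.4] z29.6 yawdeg 95.8 relbay -36.0 F [0.8 0.  0.1] w1
-> tool x -36.6 y -51.4 z -0.4 turn -6.0
```

Emit:
{"fn": "play_rows", "kwargs": {
  "moves": [255,12,0,0,0,255,14,-25,0,0,255,12,-55,0,0,255,5,-66,0,-5,255,-15,-64,0,-9,255,-36,-54,0,-9,255,-36,-51,0,-9,255,-36,-51,0,-9]
}}

```text
time: 6.08
tool_pos: [482.7, -217.5, 29.8]
tcp_rot: [3.141, 0.001, 1.828]
contact_force: [0.4, -0.0, -0.9]
grip_width: 0.2
```

```bash
python3 -c "
from fr import *
state()
c,im=snap('scene','s8'); cv2.imwrite('pics/s8z.png',cv2.resize(cv2.cvtColor(im[190:340,270:470],cv2.COLOR_RGB2BGR),None,fx=4,fy=4))"
```

```text
t6.08 bay [-125.6 -169.1] z29.8 yawdeg 104.7 relbay -27.1 F [ 0.4 -0.  -0.9] w0
```

View pics/s8z.png

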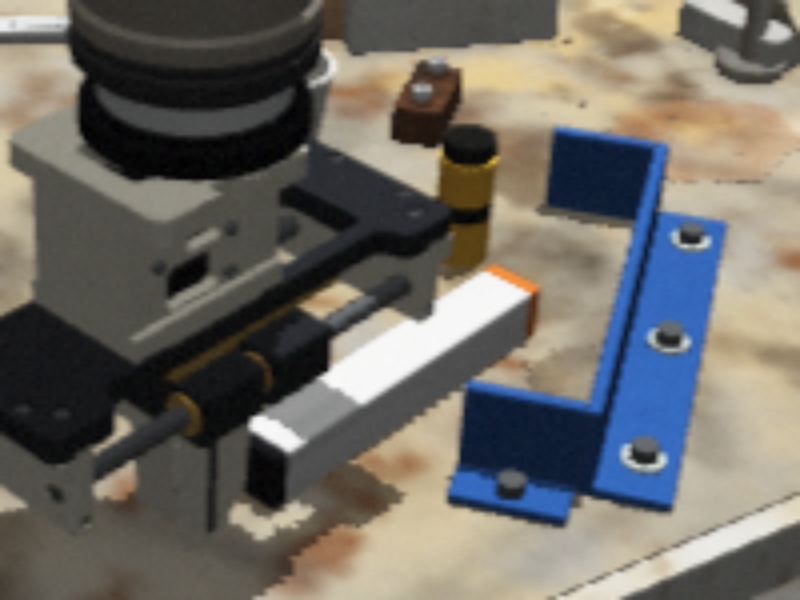

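The fingers are behind the black end at (200,480), in line with the bar. I push along its axis.

Emit:
{"fn": "play_rows", "kwargs": {
  "moves": [255,0,6,0,0,255,0,12,0,0,255,0,18,0,0,255,0,24,0,0,255,0,30,0,0,255,0,36,0,0,255,0,42,0,0,255,0,45,0,0]
}}

```text
time: 6.8
tool_pos: [526.5, -205.7, 29.6]
tcp_rot: [3.141, 0.0, 1.829]
contact_force: [-0.8, -0.3, 0.6]
grip_width: 0.4
```

```bash
python3 -c "
from fr import *
state()
c,im=snap('scene','s9'); cv2.imwrite('pics/s9z.png',cv2.resize(cv2.cvtColor(im[190:340,270:470],cv2.COLOR_RGB2BGR),None,fx=4,fy=4))"
```

```text
t6.80 bay [-105.2 -128.7] z29.6 yawdeg 104.8 relbay -27.0 F [-0.8 -0.3  0.6] w0
```

View pics/s9z.png

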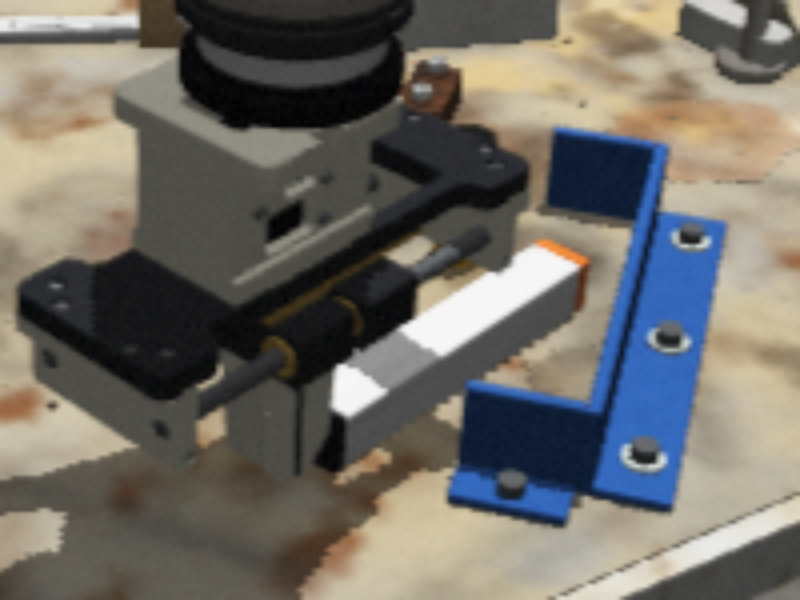

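The orange end's top edge is at (537,240) to (588,264), and the black end's right top corner at (346,417).

```bash
python3 -c "
from fr import *
c=bot.capture('scene')
q=lambda p:L(ray(c,270+p[0]/4-.4,190+p[1]/4-.4,25))
a=q((588,265));b=q((346,417));a2=q((537,240))
d=(a-b)/np.linalg.norm(a-b);print(a,b,a2,np.linalg.norm(a-b),np.degrees(np.arctan2(*d)))
n=np.array([d[1],-d[0]]);print('post dist of axis',(a-n*12.5-[-73,46.5])@n)
"
```

```text
[-12.05739759  19.17085289] [ -81.46621781 -113.16005727] [-35.60302187  31.38889993] 149.42909391437473 27.677437372624997
post dist of axis 54.16355019237893
```

Emit:
{"fn": "play_rows", "kwargs": {
  "moves": [255,0,6,0,0,255,0,12,0,0,255,0,18,0,0,255,2,24,0,0,255,5,29,0,0,255,7,34,0,0,255,10,39,0,0,255,10,39,0,0]
}}

```text
time: 7.57
tool_pos: [561.6, -185.4, 29.7]
tcp_rot: [3.141, 0.0, 1.83]
contact_force: [0.2, -0.1, -0.5]
grip_width: 0.6
```

```bash
python3 -c "
from fr import *
state()
c,im=snap('scene','s10'); cv2.imwrite('pics/s10z.png',cv2.resize(cv2.cvtColor(im[190:340,270:470],cv2.COLOR_RGB2BGR),None,fx=4,fy=4))"
```

```text
t7.57 bay [-96.9 -89. ] z29.7 yawdeg 104.8 relbay -27.0 F [ 0.2 -0.1 -0.5] w1
```

View pics/s10z.png

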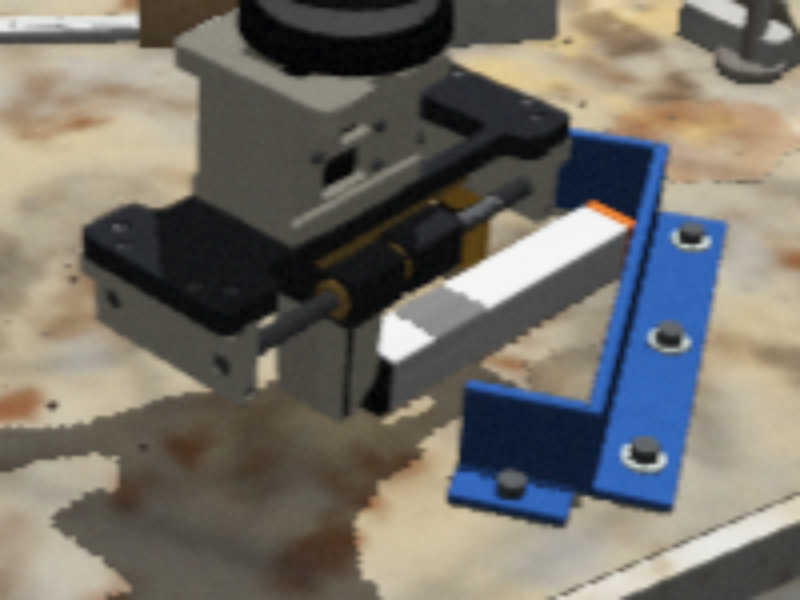

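The orange end is now beyond the post with its top edge at (590,200) to (633,222), close to the fence. The black end's right corner is at (391,364).

```bash
python3 -c "
from fr import *
c=bot.capture('scene')
q=lambda p:L(ray(c,270+p[0]/4-.4,190+p[1]/4-.4,25))
a=q((633,223));b=q((391,364));a2=q((590,200))
d=(a-b)/np.linalg.norm(a-b);print(a,b,a2,np.linalg.norm(a-b),np.degrees(np.arctan2(*d)))
n=np.array([d[1],-d[0]]);print('post dist of axis',(a-n*12.5-[-73,46.5])@n)
"
```

```text
[ 1.05955638 58.11466326] [-73.38263218 -75.09349899] [-19.42055447  70.94302831] 152.59768650374323 29.198250777404425
post dist of axis 46.48330869712505
```

Emit:
{"fn": "play_rows", "kwargs": {
  "moves": [255,2.3,4.5,0,0,255,4.5,9,0,0,255,6.8,13.5,0,0,255,8,16,0,0,255,8,16,0,0]
}}

```text
time: 8.08
tool_pos: [574.8, -174.0, 29.7]
tcp_rot: [3.141, 0.0, 1.83]
contact_force: [0.2, 0.7, -0.8]
grip_width: 0.6
```

```bash
python3 -c "
from fr import *
state()
c,im=snap('scene','s11'); cv2.imwrite('pics/s11z.png',cv2.resize(cv2.cvtColor(im[190:340,270:470],cv2.COLOR_RGB2BGR),None,fx=4,fy=4))"
```

```text
t8.08 bay [-96.6 -71.5] z29.7 yawdeg 104.8 relbay -27.0 F [ 0.2  0.7 -0.8] w1
```

View pics/s11z.png

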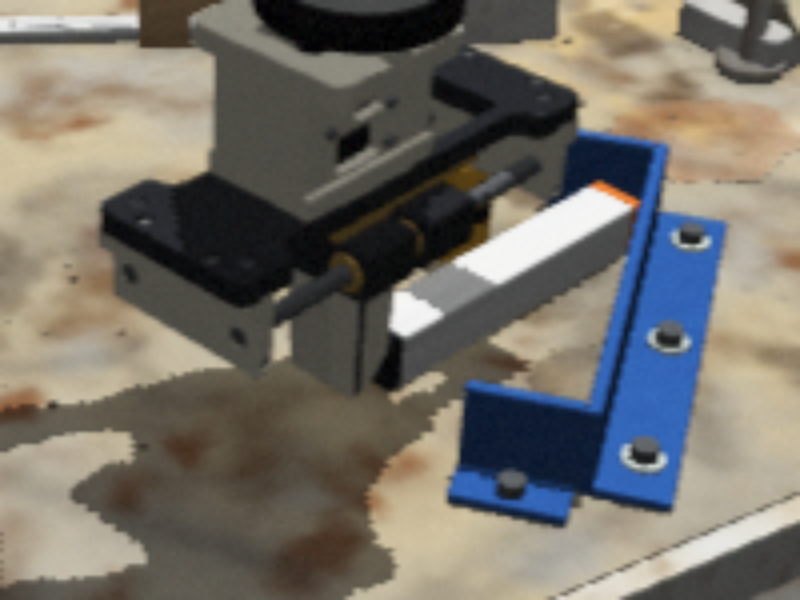

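The orange end is at (617,192), in the far corner against the fence and behind the post. Now I move round to the outer side of the black end.

Emit:
{"fn": "play_rows", "kwargs": {
  "moves": [255,0,-13,0,0,255,22,-14,0,0,255,46,-10,0,-6,255,48,10,0,-13,255,47,32,0,-20,255,45,44,0,-27,255,45,44,0,-27,255,45,44,0,-27]
}}

```text
time: 8.8
tool_pos: [605.2, -119.7, 29.5]
tcp_rot: [3.142, -0.0, 2.298]
contact_force: [-0.3, -0.6, 0.3]
grip_width: 0.4
```

```bash
python3 -c "
from fr import *
state()
c,im=snap('scene','s12'); cv2.imwrite('pics/s12z.png',cv2.resize(cv2.cvtColor(im[190:340,270:470],cv2.COLOR_RGB2BGR),None,fx=4,fy=4))"
```

```text
t8.80 bay [-116.9  -12.6] z29.5 yawdeg 131.6 relbay -0.2 F [-0.3 -0.6  0.3] w0
```

View pics/s12z.png

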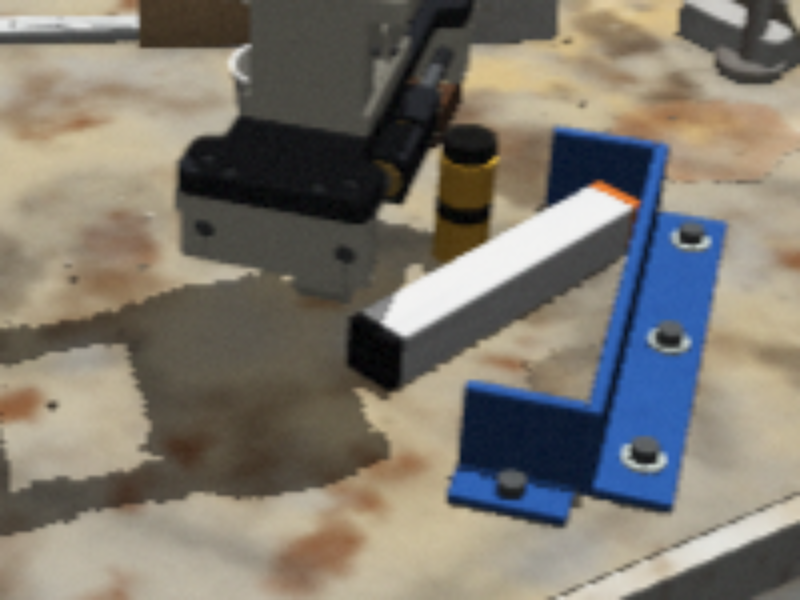

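The bar is unchanged: orange end at (617,192), black end's top edge at (350,315) to (402,338). The fingers are beside its outer face, so I push the black end in.

Emit:
{"fn": "play_rows", "kwargs": {
  "moves": [255,-7,-2,0,0,255,-13,-4,0,0,255,-19,-6,0,0,255,-25,-9,0,0,255,-31,-12,0,0,255,-37,-15,0,0,255,-43,-18,0,0,255,-45,-18,0,0]
}}

```text
time: 9.52
tool_pos: [621.9, -166.9, 29.7]
tcp_rot: [3.142, 0.0, 2.299]
contact_force: [-1.0, 0.2, 1.2]
grip_width: 0.2
```

```bash
python3 -c "
from fr import *
state()
c,im=snap('scene','s13'); cv2.imwrite('pics/s13z.png',cv2.resize(cv2.cvtColor(im[190:340,270:470],cv2.COLOR_RGB2BGR),None,fx=4,fy=4))"
```

```text
t9.52 bay [-70.6 -31.6] z29.7 yawdeg 131.7 relbay -0.1 F [-1.   0.2  1.2] w0
```

View pics/s13z.png

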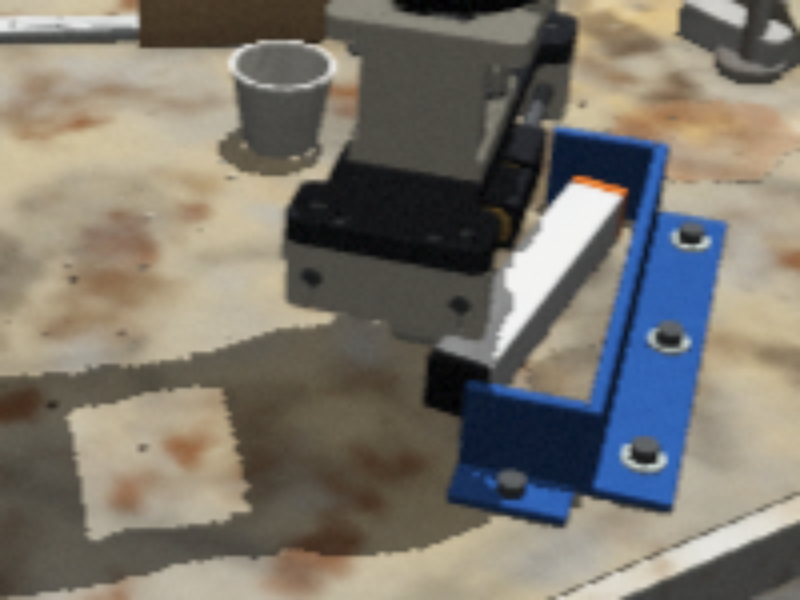

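Now black at (427,350)–(490,378), orange at (576,178)–(627,190). I'll check clearance to the near cheek.

```bash
python3 -c "
from fr import *
c=bot.capture('scene')
pose(c,[(576,177),(627,190)],[(429,350),(490,379)])
"
```

```text
orange [-16.9  86.5] black [-48.3 -66.8] len 156.5 w 23.4 28.6 c [-32.6   9.9] th 11.6 dist to post 47.0 along -27.8
```

Emit:
{"fn": "play_rows", "kwargs": {
  "moves": [255,-6,0,0,0,255,-12,0,0,0,255,-18,0,0,0,255,-24,0,0,0,255,-29,0,0,0,255,-33,0,0,0,255,-35,0,0,0,255,-35,0,0,0]
}}

```text
time: 10.28
tool_pos: [645.4, -191.6, 29.6]
tcp_rot: [3.141, -0.0, 2.3]
contact_force: [0.1, 0.7, -0.2]
grip_width: 0.4
```

```bash
python3 -c "
from fr import *
state()
c,im=snap('scene','s14'); cv2.imwrite('pics/s14z.png',cv2.resize(cv2.cvtColor(im[190:340,270:470],cv2.COLOR_RGB2BGR),None,fx=4,fy=4))"
```

```text
t10.28 bay [-36.5 -30.6] z29.6 yawdeg 131.8 relbay -0.0 F [ 0.1  0.7 -0.2] w0
```

View pics/s14z.png

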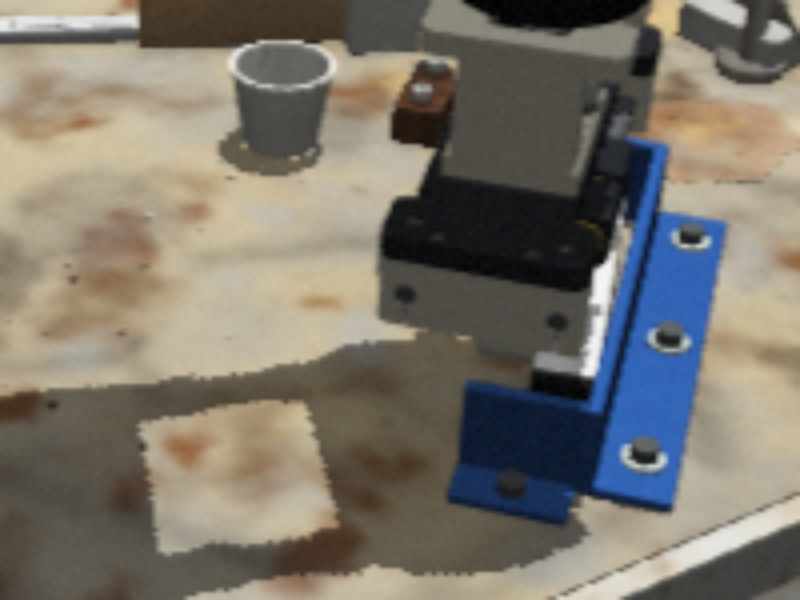

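The bar is nearly home, with the black end at (562,375) and no contact force yet. I press gently.

Emit:
{"fn": "play_rows", "kwargs": {
  "moves": [255,-1,0,0,0,255,-2,0,0,0,255,-3,0,0,0,255,-3,0,0,0]
}}

```text
time: 10.67
tool_pos: [647.2, -193.5, 29.7]
tcp_rot: [3.141, -0.0, 2.3]
contact_force: [-0.3, 3.8, -0.1]
grip_width: 0.2
```

Emit:
{"fn": "play_rows", "kwargs": {
  "moves": [255,-1,0,0,0,255,-2,0,0,0,255,-2,0,0,0]
}}

```text
time: 10.92
tool_pos: [647.4, -193.7, 29.6]
tcp_rot: [-3.141, -0.004, 2.301]
contact_force: [-4.2, 7.6, 3.8]
grip_width: 0.3
```

Emit:
{"fn": "play_rows", "kwargs": {
  "moves": [255,8,0,0,0,255,12,10,0,0,255,12,30,0,0,255,12,38,0,0,255,8,38,0,0,255,4,38,0,0,255,1,38,0,0,255,1,38,0,0]
}}

```text
time: 11.58
tool_pos: [675.3, -168.4, 29.5]
tcp_rot: [3.141, -0.004, 2.3]
contact_force: [-2.6, 7.3, 3.5]
grip_width: 0.3
```

Emit:
{"fn": "play_rows", "kwargs": {
  "moves": [255,-1,0,0,0,255,-2,0,0,0,255,-2,0,0,0]
}}

```text
time: 11.83
tool_pos: [675.3, -168.5, 29.6]
tcp_rot: [-3.141, -0.007, 2.3]
contact_force: [-7.6, 11.0, 7.4]
grip_width: 0.5
```

```bash
python3 -c "
from fr import *
state()"
```

```text
t11.83 bay [-33.7   7.1] z29.6 yawdeg 131.8 relbay -0.0 F [-7.6 11.   7.4] w1
```

The bar pressed firmly at both contact points, with the finger at X −33.7 mm. I retreat, lift and look.

Emit:
{"fn": "play_rows", "kwargs": {
  "moves": [255,6,0,0,0,255,16,-4,0,0,255,26,-6,-10,0,255,36,-6,-40,0,255,60,-6,-75,0,255,95,-6,-110,0,255,135,-6,-125,0,255,175,-6,-130,0]
}}

```text
time: 12.5
tool_pos: [561.8, -50.6, 161.5]
tcp_rot: [3.138, 0.006, 2.298]
contact_force: [0.8, 1.1, 0.4]
grip_width: 0.3
```

Emit:
{"fn": "play_rows", "kwargs": {
  "moves": [255,40,0,0,0,255,80,0,0,0,255,120,0,0,0,255,160,0,0,0,255,190,0,0,0,255,200,0,0,0,255,200,0,0,0]
}}

```text
time: 13.08
tool_pos: [426.7, 100.4, 158.7]
tcp_rot: [3.141, 0.0, 2.302]
contact_force: [-0.2, -0.9, 0.5]
grip_width: 0.5
```

```bash
python3 -c "
from fr import *
state()
c,im=snap('top','t15'); cv2.imwrite('pics/t15z.png',cv2.resize(cv2.cvtColor(im[105:235,310:440],cv2.COLOR_RGB2BGR),None,fx=4.5,fy=4.5,interpolation=cv2.INTER_CUBIC))
c,im=snap('scene','s15'); cv2.imwrite('pics/s15z.png',cv2.resize(cv2.cvtColor(im[190:340,270:470],cv2.COLOR_RGB2BGR),None,fx=4,fy=4))"
```

```text
t13.08 bay [-399.9    0.9] z158.7 yawdeg 131.9 relbay 0.1 F [-0.2 -0.9  0.5] w0
```

View pics/t15z.png

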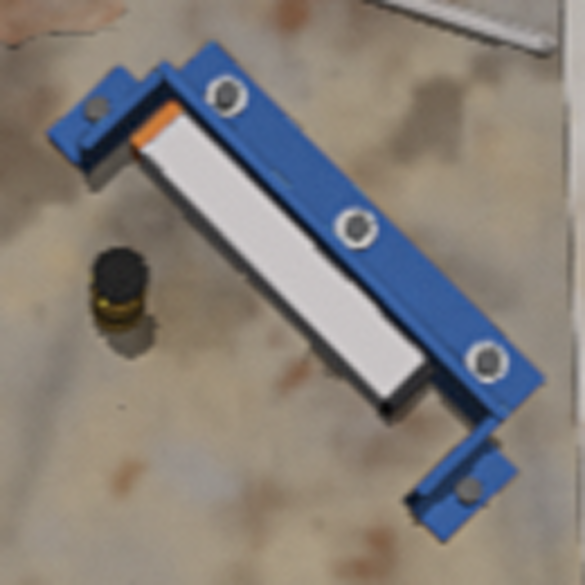

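View pics/s15z.png

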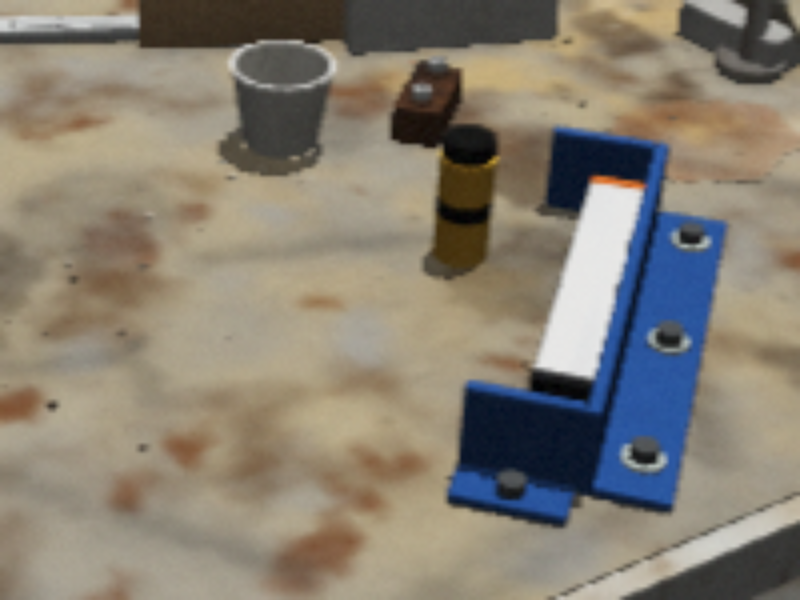

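View pics/t15.png

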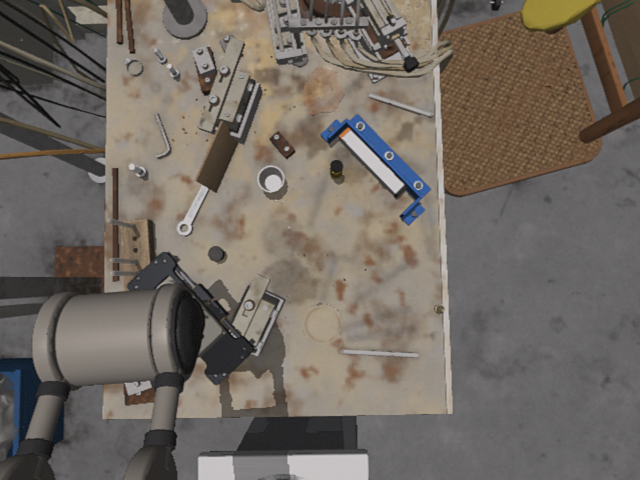

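The top view shows the bar lying along the fence between the cheeks, orange at the far end, (135,152) to (385,402) in the zoom. The crucible (271,180), stopper (217,254) and nozzle (439,309) are where they were. Last, a numeric check of parallelism.

```bash
python3 -c "
from fr import *
c,im=snap('top','t16')
hsv=cv2.cvtColor(im,cv2.COLOR_RGB2HSV)
w=((hsv[...,1]<45)&(hsv[...,2]>150)).astype(np.uint8); k=np.zeros_like(w);k[125:205,335:412]=1
k=max(cv2.findContours(w*k,cv2.RETR_EXTERNAL,cv2.CHAIN_APPROX_NONE)[0],key=cv2.contourArea)
r=cv2.minAreaRect(k);print(r,[L(ray(c,*p,25)).round(1) for p in cv2.boxPoints(r)])
q=lambda u,v,z:L(ray(c,310+(u+.5)/4.5-.5,105+(v+.5)/4.5-.5,z)).round(1)
# bay fence line again via blue flange back edge (z~6) and fence top
print('fence top',q(178,98,40),q(440,362,40),'bar in/out',q(182,104,25),q(430,362,25),q(135,152,25),q(385,402,25))
"
```

```text
((372.51116943359375, 161.07241821289062), (77.07756805419922, 12.658846855163574), 45.690277099609375) [array([-23.5,  84.3]), array([ 0.7, 85. ]), array([  1.9, -61.1]), array([-22.1, -61.6])]
fence top [-0.9 86.9] [  1.5 -67.1] bar in/out [ 2.4 87. ] [  2.4 -63.8] [-26.1  85.6] [-22.9 -63.2]
```

```bash
python3 -c "
from plant import bot
print(bot.close_job())"
```

```text
the job is handed in; nothing more can be done
None
```

The bar is home in the bay, with its whole length against the back fence between the two cheeks. I handed the job in at about 13 s.

I pushed it flat along the bench with the closed fingers. First I angled it to about 30–40°, then pushed it from the black end so the orange end went in behind the post to the fence. After that I swung the black end round and pressed the bar against the fence at two points.

- **Fit against the fence:** the finger stopped at X −33.9 mm and −33.7 mm at the two points, 38 mm apart. In the top picture the bar and the fence tilt about the same small amount in my estimated bay frame, so the bar is parallel to it.
- **Between the cheeks:** the bar's orange end is about 8 mm from the far cheek and its black end about 25 mm from the near one.
- **Forces:** the highest reading at the end of a move was about 15 N, during the last press.
- **Bystanders:** the crucible, nozzle and stopper look unmoved in the last top picture. I compared them by eye rather than measuring.
- **Disagreement:** the scene camera measured the bar 4–10 mm short of its 160 mm. I allowed for that in the axial pushes.

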